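Feed a brass bar to the stop and clamp it in the collet

TASK

The brass bar in the trough is to be clamped for threading: push it along the trough, through the open collet, until its end rests against the swing stop, without shoving the stop along its rod. Then press the red-knobbed collet lever all the way down to clamp the bar. Last, flip the stop over to its far side so that the end of the bar is clear, and leave the other things on the bench alone.

Things in the scene. Friction and masses are not known exactly. Their poses are not given: they have to be found in the camera images.
- fixture: Bench collet fixture, fixed to the bench. Origin: on the bench under the middle of the round green headstock. +y is the feed direction, +x points away from the robot side, z up. Collet axis along y at x = 0, 90 mm above the bench. Headstock 88 mm diameter, y -40 to +40 mm, top at 134 mm. Grey bed plate 110 mm wide, y -322 to +122 mm, 12 mm thick
- trough_end (a point): Rear end of the dark V trough, on the collet axis (90 mm up). The trough runs from here along the fixture's y to the headstock 270 mm on, and through its bore; 22 mm wide over all, open at this rear end. Its upper edges lie 3 mm below the axis, so the upper half of the bar stands free
- nose (a point): Mouth of the steel collet nose, on the collet axis, 52 mm ahead (+y) of the fixture's origin, where the bar comes out. The bore and the open collet (20 mm) let the 16 mm bar pass with 2 mm to spare all round; the trough guides it in
- bar_mid (a point): Brass bar, round, 16 mm diameter, 200 mm long, about 0.34 kg, lying in the V trough: its centre. Its y axis runs along the bar towards the front end (same way as the fixture's y). It starts wholly behind the headstock and slides in the trough with 1 to 5 N
- bar_rear (a point): Centre of the bar's flat rear end face (the end to push on)
- bar_front (a point): Centre of the bar's flat front end face (the end that must meet the stop)
- stop_face (a point): Point on the collet axis in the plane of the stop's aluminium button, where the bar's front end must rest; fixed to the stop's carriage, so it stays when the arm is flipped away. Axes as the fixture's. The carriage is held on its rod (along y) by friction: it slips if pushed along y with over about 40 N. Its setting along the rod varies
- stop_grip (a point): Middle of the black cross grip at the top of the stop's swing arm: a cylinder 18 mm diameter, 26 mm long along the fixture's y. At the start it is 22 mm to the robot side (-x) of the collet axis, 126 mm up. The arm swings about an axis along y, 28 mm to the +x side of the collet axis and 45 mm up, 95 mm from the grip
- stop (a joint): Angle of the stop arm: 0 = standing in front of the collet, leaning 32 degrees towards the robot side, held there by its own weight; grows as it is pushed over to the fixture's +x side. Beyond about 0.6 rad it is past upright and falls by its own weight to its rest at 1.6 rad. Takes under 1 N
- lever_knob (a point): Centre of the red ball knob, 28 mm diameter, on the collet lever. The lever swings about the collet axis, knob 130 mm from that axis, at y = -50 mm of the fixture, on the robot side (fixture -x)
- lever (a joint): Collet lever angle: 0 = open, pointing 60 degrees above level on the robot side; grows as the knob is pushed down; 0.96 = fully closed (end stop), 5 degrees above level, collet clamped. Stays where it is left; takes 4 to 10 N pressed straight down on the knob
- oil: Bystander: yellow oil bottle, 60 mm diameter, 150 mm tall, standing; origin under its centre
- diestock: Bystander: steel die stock lying on the bench, ring 48 mm diameter with two handles, 214 mm over all along its y, 14 mm high; origin under the ring
- tray: Bystander: blue tray 160 x 100 x 30 mm holding two steel hex blanks, fixed to the bench; origin under its centre
Things that resemble listed ones, but are neither listed nor needed, are in the scene too. There is more than one size of the part that bears bar_mid; the job needs the middle-sized.

How it is judged:
By the outcome, as a careful person would: the job done as asked, in the order asked, and still so for the second after the job is handed in, with the robot touching nothing.
It also fails if it takes over 59 s, if anything falls off the work surface, if the arm or the gripper's body presses on something with over 40 N, if the wrist force passes 120 N, or if a joint passes its speed limit or range.

ROBOT

A 6-joint arm with a two-finger parallel gripper is mounted at the origin on the work surface. World frame = base frame: x ahead of the robot, y to its left, z up, the work surface at z = 0. Lengths are in mm, angles in degrees, forces in N, time in s.
With the tool pointing down it reaches from about 350 to 775 mm from the base axis. Payload 5.5 kg.
Tool frame: the origin (TCP) lies midway between the tips of the shut fingers; the grasp point (between the pads) lies grip_depth behind it (grip_depth is the distance from the TCP to the grasp point, in mm); z points along the fingers, y is the line along which they close (so a half turn about z gives the same grasp; the last joint's range is limited). The gripper opens to 85 mm and grips with 20 to 120 N. Pads are 22 mm wide; open, the fingers measure 114 mm over their backs; the gripper's body (76 mm by 85 mm) begins 54 mm behind the grasp point. The pads swing forward as they close: fully open they stand 13 mm farther back than shut.
Start: joints at [-73.316, 17.945, 2.641, 74.691, 0, 82.002], TCP at [240.12, -522.508, 231.323] pointing down, gripper open.
Joint ranges: [-158.12, 158.12], [-49.38, 96.58], [-58.88, 72.47], [-126.05, 133.96], [-84.25, 85.87], [-180, 180]. Speed limits (degrees/s): [147.25, 147.25, 180, 180, 180, 180].

INTERFACE

Orientations are given as a 3x3 rotation matrix whose columns are the frame's x, y, z axes.
In Python, from bench import get_state, get_image, camera_info, job_done, boxes_of, mark_of, grip_depth gives the robot as it stands. The module is installed in compiled form; this text tells all that it offers.
- The arm moves only by the tool arm_command, never from a script. Its arguments are lists of equal length, an entry for each row: "claw": the opening, from 0 (shut) to 1 (fully open); "xyz": the shift along the tool's x, y, z in m, a list of three; "twist": the turn about the tool's z in degrees. In form: {"claw": [claw, ...], "xyz": [[x, y, z], ...], "twist": [twist, ...]}. A call has exactly 8 rows; each row shifts and turns the commanded pose from where the row before left it, along the tool's axes as they then stand; what a row does not reach is not made up. A row lasts 1/10 s, in which the tool goes at most 50 mm and 8.59 degrees, less where a joint would pass 70% of its speed; a pose out of reach is approached as far as the arm can. A call is refused whole if a number of a shift passes 0.05 or a number of a turn 8.59, either way. A call with a gripper value outside its range is refused whole. The fingers move at their own pace and stop on an object; "grip_force" is the grip in N (left out, the last holds). Time passes only in rows, so rows that do not move let the fingers close, or fill a call up. It gives the time, the measured TCP pose, the force, the opening and the grip force at its end, in the units of the state.
- get_state(): the state, without advancing time (a new reading comes with each control period).
- get_image(name): name is "side" or "top" or "wrist"; returns the picture (420x560x3 uint8, red, green, blue); there is no depth.
- camera_info(name): a dict with "fx", "fy", "cx", "cy" (pixels), "R" (3x3) and "t" (3): a world point X has camera coordinates R X + t. Camera axes: x right, y down, z forward; pixel columns grow to the right and rows downward; lengths in mm; the calibration is good to about 2 mm. The wrist camera is an equidistant fisheye: a pixel r from the principal point sees the ray r / f radians off the axis. A picture is of the moment at which its call begins: read the wrist's pose just before it. camera_info takes no time and is no camera call; for the wrist camera it gives the pose at the moment of the call.
- job_done(): hands the job in; it is judged then, once.
Trained networks look in the newest picture that a camera, given by its name, has taken for a name from the list of things; names that differ only in an ending like _2 or _b are one class to them, and where a whole thing is asked for, a point or a joint stands for the part that bears it (a point fixed in the world has none). Each returns a list of dicts, best first, with "score" (0 to 1); they miss things now and then, are a little off and sometimes report something else, mostly with a low value. They report only what shows in the picture. A call takes as long as a camera call. They do not tell look-alikes from the thing itself.
- boxes_of(camera, thing): "centre" ([row, column] in pixels, amid what is visible of it).
- mark_of(camera, thing): "centre" ([row, column] in pixels: a listed point, or the origin of a listed thing).
The state is a dict: "time_s": time; "joint_pos": joint angles; "joint_vel": joint speeds; "joint_torque": joint torques, N m; "ee_pos": TCP position; "orientation": TCP orientation; "wrist_force": force on the tool from outside, world axes, zero at the start; "torque": the same for the moment, N m; "grip_width": finger opening in mm; "grasp_force": force on a finger pad.
Only numpy, scipy, OpenCV 4.12 (cv2) and the standard library are available. Lean on these libraries where they do the work, as an engineer would, in place of code of your own. Each camera call takes 0.05 s, during which the arm holds its last target. There are 200 camera calls.

## Working session

There is one attempt and no reset: what is moved stays moved. The work goes in short steps, Python scripts to look and compute and a tool call to move; the robot and the scene stay as the last step left them, time stands still between calls to the robot, and variables do not carry over. Pictures are saved under pics/ and viewed, at most 10 in all, crops included, and the job is handed in when it is done.

Besides the shell and the picture viewer there is one more tool, called after "Call:" by a JSON object that holds its "api" and its "payload". arm_command: Moves the arm, as the interface text tells. Its arguments: {"type":"object","properties":{"claw":{"type":"array"},"xyz":{"type":"array"},"twist":{"type":"array"},"grip_force":{"type":"number"}},"required":["claw","xyz","twist"]}

```bash
mkdir -p pics; cat > h.py <<'E'
import numpy as np, cv2
from bench import *
def snap(cam,fn=None):
    im=get_image(cam)
    if fn: cv2.imwrite('pics/'+fn,im[:,:,::-1])
    return im
def px(cam,X):
    c=camera_info(cam);p=np.array(c['R'])@np.array(X,float)+np.array(c['t']).ravel()
    return [round(c['fy']*p[1]/p[2]+c['cy'],1),round(c['fx']*p[0]/p[2]+c['cx'],1)]
def ray(cam,rc):
    c=camera_info(cam);R=np.array(c['R']);t=np.array(c['t']).ravel()
    u=(rc[1]-c['cx'])/c['fx'];v=(rc[0]-c['cy'])/c['fy']
    if cam=='wrist':
        th=np.hypot(u,v);k=np.sin(th)/th if th>1e-9 else 1
        d=np.array([u*k,v*k,np.cos(th)])
    else: d=np.array([u,v,1.])
    d=R.T@d; return -R.T@t,d/np.linalg.norm(d)
def atz(cam,rc,z):
    o,d=ray(cam,rc);return o+d*(z-o[2])/d[2]
def tri(a,ra,b,rb):
    o1,d1=ray(a,ra);o2,d2=ray(b,rb)
    s=np.linalg.lstsq(np.c_[d1,-d2],o2-o1,rcond=None)[0]
    p,q=o1+s[0]*d1,o2+s[1]*d2
    return (p+q)/2,np.linalg.norm(p-q)
E
python3 - <<'E'
from h import *
a=snap('side','side0.png');b=snap('top','top0.png')
np.set_printoptions(precision=1,suppress=True)
for c in('top','side'):
    i=camera_info(c);print(c,-np.array(i['R']).T@np.array(i['t']).ravel(),np.array(i['R'])[2])
    for n in['fixture','trough_end','nose','bar_mid','bar_rear','bar_front','stop_face','stop_grip','lever_knob','oil','diestock','tray']:
        print(n,[(np.round(m['centre']),round(m['score'],2)) for m in mark_of(c,n)[:4]])
print(grip_depth() if callable(grip_depth) else grip_depth, get_state()['orientation'])
E
```

```text
top [ 419.5   67.7 1343.4] [ 0.1  0.  -1. ]
fixture [(array([215., 391.]), 0.74), (array([201., 283.]), 0.61), (array([200., 308.]), 0.28), (array([222., 295.]), 0.22)]
trough_end [(array([214., 390.]), 0.84), (array([151., 337.]), 0.23)]
nose [(array([196., 263.]), 0.74), (array([197., 240.]), 0.43), (array([213., 389.]), 0.29)]
bar_mid [(array([296., 321.]), 0.94), (array([207., 346.]), 0.91), (array([262., 427.]), 0.65)]
bar_rear [(array([316., 365.]), 0.96), (array([207., 383.]), 0.75), (array([288., 431.]), 0.75), (array([214., 391.]), 0.33)]
bar_front [(array([275., 279.]), 0.81), (array([232., 421.]), 0.77), (array([200., 307.]), 0.69)]
stop_face [(array([192., 247.]), 0.61), (array([204., 344.]), 0.54)]
stop_grip [(array([197., 241.]), 0.69)]
lever_knob [(array([220., 294.]), 0.83), (array([204., 308.]), 0.63), (array([201., 280.]), 0.48)]
oil [(array([174., 192.]), 0.83), (array([213., 385.]), 0.74)]
diestock [(array([153., 337.]), 0.59)]
tray []
side [ 522.9 -826.8  833.2] [ 0.   0.8 -0.6]
fixture [(array([247., 299.]), 0.56)]
trough_end [(array([312., 294.]), 0.91)]
nose [(array([210., 301.]), 0.67)]
bar_mid [(array([391., 228.]), 0.75), (array([276., 192.]), 0.58), (array([186., 296.]), 0.37)]
bar_rear [(array([304., 293.]), 0.98), (array([402., 189.]), 0.88), (array([316., 154.]), 0.68)]
bar_front [(array([244., 217.]), 0.96), (array([382., 266.]), 0.96), (array([242., 297.]), 0.93)]
stop_face [(array([205., 305.]), 0.42), (array([195., 275.]), 0.34)]
stop_grip [(array([186., 299.]), 0.58)]
lever_knob [(array([198., 272.]), 0.61)]
oil [(array([188., 316.]), 0.71)]
diestock [(array([296., 367.]), 0.9)]
tray [(array([182., 259.]), 0.85)]
18.700000000000003 [[ 0.9  0.4  0. ]
 [ 0.4 -0.9 -0. ]
 [-0.   0.  -1. ]]
```

View pics/top0.png

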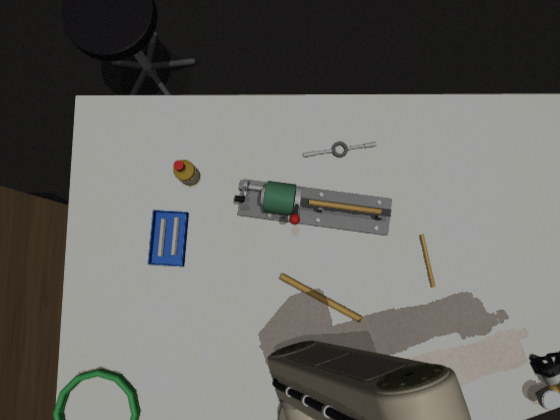

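View pics/side0.png

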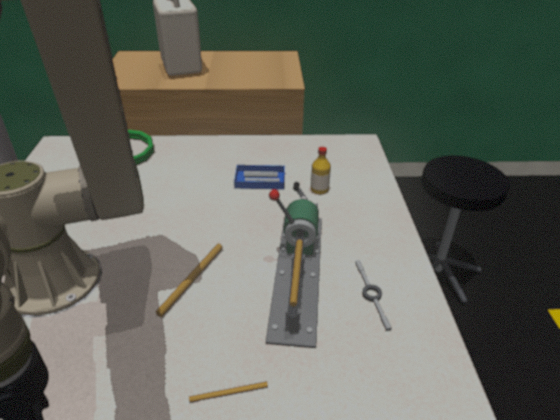

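The top view shows three brass bars: one in the trough (207,346), a longer one on the bench (296,321), and a shorter, thinner one (262,427). The middle-sized bar is the one in the trough. The red knob is at (220,294) in the top view and (195,274) in the side view. The stop grip is near (198,240) in the top view.

```bash
python3 - <<'E'
from h import *
np.set_printoptions(precision=1,suppress=True)
P={}
for n,a,b in[('rear',(207,383),(304,293)),('front',(200,307),(242,297)),('trend',(214,390),(312,294)),('nose',(196,263),(210,301)),('grip',(197,241),(186,299)),('knob',(220,294),(195,274))]:
    P[n]=tri('top',a,'side',b);print(n,*P[n],atz('top',a,90),atz('side',b,90))
L=lambda a,b:np.linalg.norm(atz('top',a,90)-atz('top',b,90))
print('len trough bar',L((207,383),(200,307)))
for a,b in[((316,365),(275,279)),((288,431),(232,421))]:print(np.linalg.norm(atz('top',a,10)-atz('top',b,10)))
t=cv2.imread('pics/top0.png')[165:250,220:410];cv2.imwrite('pics/c.png',cv2.resize(t,None,fx=4.2,fy=4.2,interpolation=cv2.INTER_CUBIC))
E
```

```text
rear [ 586.5 -175.6   94.8] 10.259933281499553 [ 592.3 -176.4   90. ] [ 581.7 -172.3   90. ]
front [607.9  32.7  84. ] 9.192959341119828 [611.6  33.   90. ] [602.7  24.8  90. ]
trend [ 577.7 -195.    90.5] 9.656367445488117 [ 572.9 -195.2   90. ] [ 582.6 -193.9   90. ]
nose [622.3 155.4  88.7] 1.3293311095181641 [622.8 155.3  90. ] [621.5 153.5  90. ]
grip [616.4 212.4 126.5] 4.663730850502074 [619.9 216.7  90. ] [623.8 266.8  90. ]
knob [545.6  68.9 199.2] 3.3833979177578413 [555.8  68.9  90. ] [551.5 223.7  90. ]
len trough bar 210.29816641661196
271.5616367233929
162.43108819886524
```

View pics/c.png

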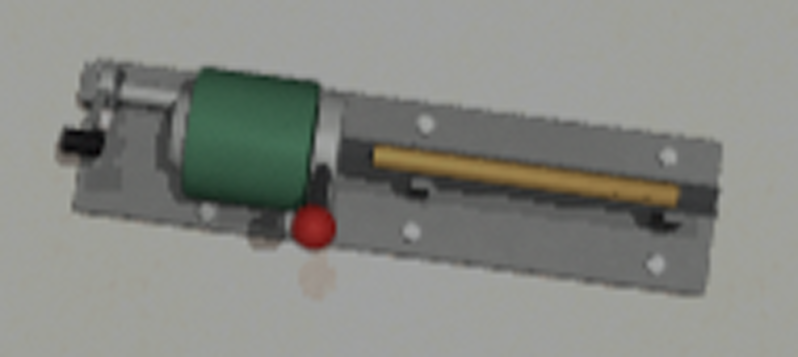

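The close crop shows the mid-size bar in the trough: rear end at top-view pixel about (212,381), front end at (202,309), and the red knob at (219,295). The stop grip is at (198,239). Next I fit the fixture pose from the bed-plate corners.

```bash
cat >> h.py <<'E'
def fit(F,W):
    F=np.array(F,float)[:,:2];W=np.array(W)[:,:2];f=F-F.mean(0);w=W-W.mean(0)
    th=np.arctan2((f[:,0]*w[:,1]-f[:,1]*w[:,0]).sum(),(f*w).sum())
    R=np.array([[np.cos(th),-np.sin(th)],[np.sin(th),np.cos(th)]]);o=W.mean(0)-R@F.mean(0)
    return th,o,R,W-(F@R.T+o)
E
python3 - <<'E'
from h import *
np.set_printoptions(precision=1,suppress=True)
c=lambda u,v:(165+(v+.5)/4.2-.5,220+(u+.5)/4.2-.5)
W=[atz('top',c(*p),12) for p in[(72,210),(86,60),(720,140),(705,293)]]
F=[(-55,122),(55,122),(55,-322),(-55,-322)]
W.append(atz('top',c(315,227),202.6));F.append((-65,-50))
W.append(atz('top',c(717,200),88));F.append((0,-310))
th,o,R,res=fit(F,W);print(np.degrees(th),o,res)
fx=lambda p:R.T@(p[:2]-o)
for n,p,z in[('rear',c(678,196),96),('front',c(374,156),96),('grip',c(82,141),130),('oil',(185,184),100)]:print(n,fx(atz('top',p,z)))
for n,p,z in[('rear',(304,293),90),('front',(242,297),90),('grip',(186,299),126),('trend',(312,294),90)]:print('side',n,fx(atz('side',p,z)))
for n,p in[('knob',(-65,-50)),('gripaxis',(-22,120)),('rear',(0,-290))]:print(n,R@np.array(p)+o)
E
```

```text
-7.232797594227933 [617.4 110.8] [[ 1.6 -1.2]
 [-0.5  4.6]
 [-1.5 -0.2]
 [ 0.4 -1.1]
 [ 0.3 -2.1]
 [-0.3  0.1]]
rear [  -2.2 -283. ]
front [ -1.1 -83.1]
grip [-20.4 104.3]
oil [  1.  266.4]
side rear [   0.3 -285.4]
side front [ -3.8 -87.2]
side grip [-11.5 102.3]
side trend [   3.8 -306.7]
knob [546.6  69.4]
gripaxis [610.7 232.7]
rear [ 580.9 -176.8]
```

```bash
cat >> h.py <<'E'
TH=np.radians(-7.233);O=np.array([617.4,110.8])
RF=np.array([[np.cos(TH),-np.sin(TH)],[np.sin(TH),np.cos(TH)]])
def w(fx,fy): return RF@np.array([fx,fy])+O
def f(p): return RF.T@(np.array(p[:2])-O)
def tool():
    s=get_state();p=np.array(s['ee_pos']);R=np.array(s['orientation']);
    print('fix',np.round(f(p),1),'z',round(p[2],1),'yaw err',round(np.degrees(np.arctan2(R[1,1],R[0,1])-TH),2),'tilt',np.round(R[2],3),'F',np.round(s['wrist_force'],1),'t',s['time_s'],'w',s['grip_width'],'j',np.round(s['joint_pos'],1));return s,p,R
def plan(fx,fy,z,n,tw=0):
    s,p,R=tool();d=(np.r_[w(fx,fy),z]-p)/n/1000;out=[]
    for i in range(n):
        a=np.radians(tw/n*i);Q=R@np.array([[np.cos(a),-np.sin(a),0],[np.sin(a),np.cos(a),0],[0,0,1]])
        out.append([round(v,4) for v in Q.T@d])
    print(out,'twist/row',round(tw/n,2))
E
python3 - <<'E'
from h import *
s,p,R=tool();tw=np.degrees(np.arctan2(R[1,1],R[0,1])-TH)
plan(0,-325,180,16,tw)
E
```

```text
fix [-294.5 -675.8] z 231.3 yaw err -58.08 tilt [-0.  0. -1.] F [ 0.2 -0.  -1.1] t 1.3 w 85.26701003776112 j [-73.3  17.9   2.6  74.7   0.   82. ]
fix [-294.5 -675.8] z 231.3 yaw err -58.08 tilt [-0.  0. -1.] F [ 0.2 -0.  -1.1] t 1.3 w 85.26701003776112 j [-73.3  17.9   2.6  74.7   0.   82. ]
[[np.float64(0.0272), np.float64(-0.0089), np.float64(0.0032)], [np.float64(0.0277), np.float64(-0.0071), np.float64(0.0032)], [np.float64(0.0281), np.float64(-0.0054), np.float64(0.0032)], [np.float64(0.0284), np.float64(-0.0036), np.float64(0.0032)], [np.float64(0.0286), np.float64(-0.0018), np.float64(0.0032)], [np.float64(0.0286), np.float64(0.0), np.float64(0.0032)], [np.float64(0.0286), np.float64(0.0019), np.float64(0.0032)], [np.float64(0.0284), np.float64(0.0037), np.float64(0.0032)], [np.float64(0.0281), np.float64(0.0055), np.float64(0.0032)], [np.float64(0.0277), np.float64(0.0072), np.float64(0.0032)], [np.float64(0.0272), np.float64(0.009), np.float64(0.0032)], [np.float64(0.0266), np.float64(0.0107), np.float64(0.0032)], [np.float64(0.0258), np.float64(0.0123), np.float64(0.0032)], [np.float64(0.025), np.float64(0.0139), np.float64(0.0032)], [np.float64(0.0241), np.float64(0.0155), np.float64(0.0032)], [np.float64(0.023), np.float64(0.017), np.float64(0.0032)]] twist/row -3.63
```

Call:
{"api": "arm_command", "payload": {"claw": [0,0,0,0,0,0,0,0], "xyz": [[0.027,-0.009,0.003],[0.028,-0.007,0.003],[0.028,-0.005,0.003],[0.028,-0.004,0.003],[0.028,-0.002,0.003],[0.028,0,0.003],[0.028,0.002,0.003],[0.028,0.004,0.003]], "twist": [-3.63,-3.63,-3.63,-3.63,-3.63,-3.63,-3.63,-3.63]}}

```text
time_s: 2.1
ee_pos: [407.3, -368.1, 207.3]
orientation: [[0.59, 0.808, 0.0], [0.808, -0.59, -0.0], [-0.0, 0.0, -1.0]]
wrist_force: [1.1, 0.5, -0.0]
grip_width: 0.1
grasp_force: 0.0
```

Call:
{"api": "arm_command", "payload": {"claw": [0,0,0,0,0,0,0,0], "xyz": [[0.028,0.0055,0.003],[0.028,0.007,0.003],[0.027,0.009,0.003],[0.027,0.011,0.003],[0.026,0.012,0.003],[0.025,0.014,0.003],[0.024,0.0155,0.003],[0.023,0.017,0.003]], "twist": [-3.63,-3.63,-3.63,-3.63,-3.63,-3.63,-3.63,-3.63]}}

```text
time_s: 2.9
ee_pos: [575.8, -212.1, 183.2]
orientation: [[0.123, 0.992, 0.0], [0.992, -0.123, -0.0], [-0.0, 0.0, -1.0]]
wrist_force: [0.3, -0.3, 0.1]
grip_width: 0.1
grasp_force: 0.0
```

```bash
python3 - <<'E'
from h import *
tool()
snap('wrist','w1.png')
for n in('bar_rear','trough_end','bar_mid','stop_face','lever_knob'):
    m=mark_of('wrist',n)
    print(n,[(np.round(k['centre']),round(k['score'],2),np.round(f(atz('wrist',k['centre'],200 if 'knob' in n else 90)),1)) for k in m[:2]])
E
```

```text
fix [  -0.6 -325.6] z 183.2 yaw err 0.15 tilt [-0.  0. -1.] F [ 0.3 -0.3  0.1] t 2.9 w 0.10081113198996332 j [-27.7  23.2   3.4  70.3  -0.   69.4]
bar_rear [(array([147.,  32.]), 0.81, array([-223.7, -265.7])), (array([295., 133.]), 0.68, array([-136.2, -407.2]))]
trough_end [(array([188., 282.]), 0.78, array([ 2.00e-01, -3.08e+02]))]
bar_mid [(array([37., 56.]), 0.87, array([-190.4, -173.9])), (array([282., 189.]), 0.87, array([ -80.4, -391.7]))]
stop_face [(array([ 32., 451.]), 0.29, array([ 130.5, -182.3]))]
lever_knob []
```

View pics/w1.png

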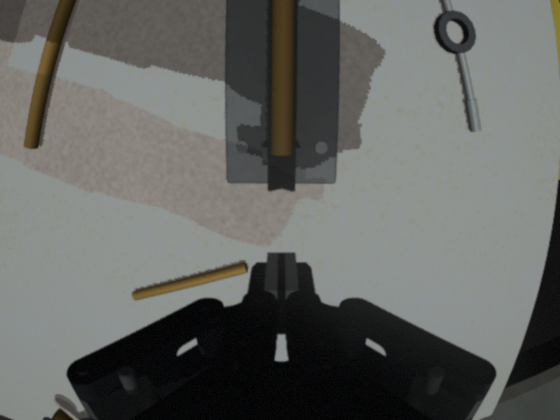

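The wrist view shows the trough end at (188,282), with the bar's rear end at (156,283) and the bar centred in the trough. The fingers line up with it. Next I descend behind the trough and push.

Call:
{"api": "arm_command", "payload": {"claw": [0,0,0,0,0,0,0,0], "xyz": [[-0.006,0.0015,0.03],[0,0,0.03],[0,0,0.024],[0,0,0.009],[0,0,0],[0.008,0,0],[0.01,0,0],[0.006,0,0]], "twist": [0.15,0,0,0,0,0,0,0]}}

```text
time_s: 4.0
ee_pos: [579.7, -194.5, 91.8]
orientation: [[0.128, 0.992, 0.002], [0.992, -0.128, -0.001], [-0.001, 0.002, -1.0]]
wrist_force: [-0.4, 0.1, -0.6]
grip_width: 0.1
grasp_force: 0.0
```

```bash
python3 - <<'E'
from h import *
tool()
E
```

```text
fix [   1.  -307.7] z 91.8 yaw err -0.11 tilt [-0.001  0.002 -1.   ] F [-0.4  0.1 -0.6] t 4.0 w 0.12541651596420678 j [-26.1  26.   -5.6  58.3   0.   71.3]
```

Call:
{"api": "arm_command", "payload": {"claw": [0,0,0,0,0,0,0,0], "xyz": [[0.004,0,0.001],[0.008,0,0],[0.016,0,0],[0.024,0,0],[0.024,0,0],[0.024,0,0],[0.016,0,0],[0.008,0,0]], "twist": [0,0,0,0,0,0,0,0]}}

```text
time_s: 4.8
ee_pos: [595.2, -71.0, 89.7]
orientation: [[0.127, 0.992, 0.001], [0.992, -0.127, -0.001], [-0.001, 0.001, -1.0]]
wrist_force: [0.7, -3.5, 1.3]
grip_width: 0.0
grasp_force: 1.8
```

```bash
python3 - <<'E'
from h import *
tool()
snap('side','s2.png');snap('wrist','w2.png');snap('top','t2.png')
for c in('top','side','wrist'):
  for n in('bar_front','bar_rear','stop_face','nose','stop_grip','lever_knob'):
    m=mark_of(c,n);z={'stop_grip':126,'lever_knob':200}.get(n,90)
    print(c,n,[(np.round(k['centre']),round(k['score'],2),np.round(f(atz(c,k['centre'],z)),1)) for k in m[:3]])
a=cv2.imread('pics/s2.png')[160:340,220:380];b=cv2.imread('pics/t2.png')[165:250,220:410]
a=cv2.resize(a,(480,540));b=cv2.resize(b,(0,0),fx=1.6,fy=1.6);b=cv2.copyMakeBorder(b,0,540-b.shape[0],0,0,0)
cv2.imwrite('pics/m2.png',np.hstack([a,b]))
E
```

```text
fix [   0.9 -183.1] z 89.7 yaw err -0.06 tilt [-0.001  0.001 -1.   ] F [ 0.7 -3.5  1.3] t 4.8 w 0.0009354860863301519 j [-14.4  24.9  -7.6  57.4  -0.   82.8]
top bar_front [(array([275., 280.]), 0.58, array([-211.2,  -30.6])), (array([234., 422.]), 0.52, array([ -48.3, -400.1]))]
top bar_rear [(array([206., 339.]), 0.7, array([  -2.6, -169. ]))]
top stop_face [(array([190., 246.]), 0.69, array([ 9.5, 93.3]))]
top nose [(array([196., 259.]), 0.8, array([-1.3, 55.1])), (array([197., 242.]), 0.44, array([-11.1, 101.1]))]
top stop_grip [(array([199., 239.]), 0.51, array([-22.2, 103.9]))]
top lever_knob [(array([221., 295.]), 0.65, array([-70.6, -52.8]))]
side bar_front [(array([380., 269.]), 0.75, array([ -30.9, -466.7])), (array([244., 218.]), 0.6, array([-193.3, -116.5]))]
side bar_rear [(array([400., 188.]), 0.96, array([-163.9, -519.2])), (array([316., 158.]), 0.62, array([-270.4, -345.3]))]
side stop_face []
side nose [(array([179., 259.]), 0.34, array([-131.1,  176.8]))]
side stop_grip [(array([294., 371.]), 0.39, array([ 157.9, -275.5]))]
side lever_knob [(array([196., 272.]), 0.59, array([-67.8, -53.5]))]
wrist bar_front [(array([39., 23.]), 0.91, array([-137.3,  -57.1]))]
wrist bar_rear [(array([246., 281.]), 0.96, array([   1.3, -171.8])), (array([291.,   9.]), 0.96, array([-190.5, -213.8]))]
wrist stop_face []
wrist nose []
wrist stop_grip []
wrist lever_knob []
```

View pics/m2.png

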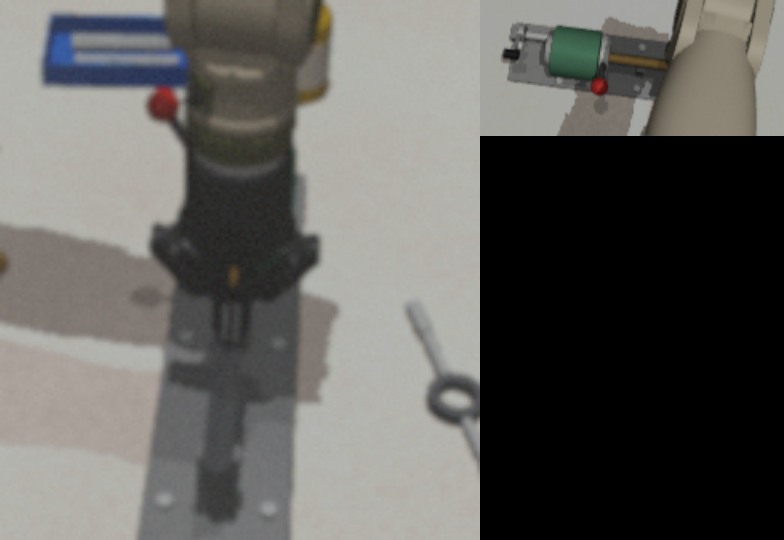

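The side and top views show the fingers behind the bar in the trough, and the bar's front has entered the headstock. The stop (about (199,239) in the top view) and the knob have not moved.

Call:
{"api": "arm_command", "payload": {"claw": [0,0,0,0,0,0,0,0], "xyz": [[0.005,0,0],[0.008,0,0],[0.008,0,0],[0.008,0,0],[0.006,0,0],[0.004,0,0],[0.003,0,0],[0.002,0,0]], "twist": [0,0,0,0,0,0,0,0]}}

```text
time_s: 6.65
ee_pos: [600.5, -28.6, 89.4]
orientation: [[0.128, 0.992, 0.0], [0.992, -0.128, -0.0], [-0.0, 0.0, -1.0]]
wrist_force: [0.6, -2.7, -0.1]
grip_width: -0.1
grasp_force: 1.4
```

```bash
python3 - <<'E'
from h import *
tool()
snap('top','t3.png')
for n in('bar_front','stop_face','nose','stop_grip'):
    m=mark_of('top',n);z={'stop_grip':126}.get(n,90)
    print(n,[(np.round(k['centre']),round(k['score'],2),np.round(f(atz('top',k['centre'],z)),1)) for k in m[:3]])
b=cv2.imread('pics/t3.png')[170:230,225:310];cv2.imwrite('pics/c3.png',cv2.resize(b,(0,0),fx=8,fy=8,interpolation=cv2.INTER_CUBIC))
E
```

```text
fix [   0.8 -140.4] z 89.4 yaw err -0.15 tilt [-0.  0. -1.] F [ 0.6 -2.7 -0.1] t 6.65 w -0.06815422675743335 j [-10.4  25.1  -7.3  57.6  -0.   87. ]
bar_front [(array([232., 422.]), 0.5, array([ -43.1, -400.2])), (array([273., 278.]), 0.49, array([-205.7,  -23.2])), (array([195., 254.]), 0.44, array([-1.8, 70.3]))]
stop_face [(array([194., 246.]), 0.5, array([ 0.4, 92.9]))]
nose [(array([196., 261.]), 0.77, array([-2.5, 51.3]))]
stop_grip [(array([202., 242.]), 0.65, array([-28.8,  96.6]))]
```

View pics/c3.png

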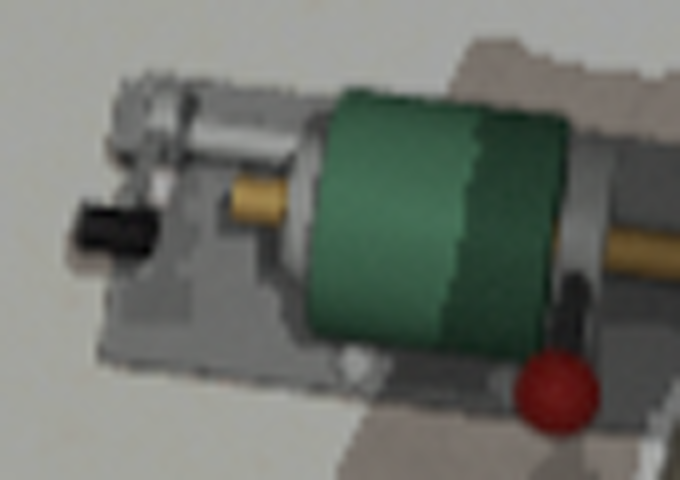

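The crop shows the bar's front end at crop x≈232, out of the nose, and the stop's button face at x≈175. The gap is about 20 mm.

Call:
{"api": "arm_command", "payload": {"claw": [0,0,0,0,0,0,0,0], "xyz": [[0.002,0,0],[0.003,0,0],[0.003,0,0],[0.002,0,0],[0.002,0,0],[0.001,0,0],[0.001,0,0],[0,0,0]], "twist": [0,0,0,0,0,0,0,0]}}

```text
time_s: 7.7
ee_pos: [602.1, -14.7, 89.3]
orientation: [[0.128, 0.992, -0.0], [0.992, -0.128, 0.0], [0.0, -0.0, -1.0]]
wrist_force: [-0.7, -2.1, 0.2]
grip_width: -0.3
grasp_force: 1.0
```

Call:
{"api": "arm_command", "payload": {"claw": [0,0,0,0,0,0,0,0], "xyz": [[0.0005,0,0],[0.0005,0,0],[0.0005,0,0],[0.0003,0,0],[0.0003,0,0],[0.0002,0,0],[0,0,0],[0,0,0]], "twist": [0,0,0,0,0,0,0,0]}}

```text
time_s: 8.5
ee_pos: [602.4, -12.6, 89.3]
orientation: [[0.129, 0.992, 0.0], [0.992, -0.129, -0.0], [-0.0, 0.0, -1.0]]
wrist_force: [-2.2, -2.8, 0.5]
grip_width: -0.3
grasp_force: 1.4
```

Call:
{"api": "arm_command", "payload": {"claw": [0,0,0,0,0,0,0,0], "xyz": [[0.0003,0,0],[0.0003,0,0],[0.0003,0,0],[0.0003,0,0],[0.0002,0,0],[0,0,0],[0,0,0],[0,0,0]], "twist": [0,0,0,0,0,0,0,0]}}

```text
time_s: 9.3
ee_pos: [602.6, -11.2, 89.3]
orientation: [[0.129, 0.992, 0.0], [0.992, -0.129, 0.0], [0.0, 0.0, -1.0]]
wrist_force: [-2.0, -2.9, 0.4]
grip_width: 0.2
grasp_force: 1.4
```

Call:
{"api": "arm_command", "payload": {"claw": [0,0,0,0,0,0,0,0], "xyz": [[0.0003,0,0],[0.0003,0,0],[0.0003,0,0],[0.0003,0,0],[0.0002,0,0],[0,0,0],[0,0,0],[0,0,0]], "twist": [0,0,0,0,0,0,0,0]}}

```text
time_s: 10.1
ee_pos: [602.8, -9.8, 89.3]
orientation: [[0.129, 0.992, 0.0], [0.992, -0.129, 0.0], [0.0, -0.0, -1.0]]
wrist_force: [-1.1, -2.3, 0.1]
grip_width: -0.1
grasp_force: 1.4
```

```bash
python3 - <<'E'
from h import *
tool()
E
```

```text
fix [   0.7 -121.4] z 89.3 yaw err -0.15 tilt [ 0. -0. -1.] F [-1.1 -2.3  0.1] t 10.1 w -0.14739920445682783 j [-8.6 25.3 -7.  57.7  0.  88.8]
```

Call:
{"api": "arm_command", "payload": {"claw": [0,0,0,0,0,0,0,0], "xyz": [[0.0003,0,0],[0.0003,0,0],[0.0003,0,0],[0.0003,0,0],[0.0002,0,0],[0,0,0],[0,0,0],[0,0,0]], "twist": [0,0,0,0,0,0,0,0]}}

```text
time_s: 10.9
ee_pos: [603.0, -8.4, 89.3]
orientation: [[0.128, 0.992, 0.0], [0.992, -0.128, -0.0], [0.0, 0.0, -1.0]]
wrist_force: [-0.8, -3.1, 0.4]
grip_width: -0.3
grasp_force: 1.4
```

Call:
{"api": "arm_command", "payload": {"claw": [0,0,0,0,0,0,0,0], "xyz": [[0.0003,0,0],[0.0003,0,0],[0.0003,0,0],[0.0003,0,0],[0.0002,0,0],[0,0,0],[0,0,0],[0,0,0]], "twist": [0,0,0,0,0,0,0,0]}}

```text
time_s: 11.7
ee_pos: [603.1, -7.7, 89.3]
orientation: [[0.129, 0.992, -0.0], [0.992, -0.129, -0.001], [-0.001, -0.0, -1.0]]
wrist_force: [-2.0, -5.4, 1.2]
grip_width: -0.2
grasp_force: 2.7
```

Call:
{"api": "arm_command", "payload": {"claw": [0,0,0,0,0,0,0,0], "xyz": [[0.0003,0,0],[0.0003,0,0],[0.0002,0,0],[0.0002,0,0],[0,0,0],[0,0,0],[0,0,0],[0,0,0]], "twist": [0,0,0,0,0,0,0,0]}}

```text
time_s: 12.5
ee_pos: [603.1, -7.5, 89.3]
orientation: [[0.13, 0.992, -0.0], [0.992, -0.13, -0.003], [-0.003, -0.0, -1.0]]
wrist_force: [-2.3, -7.5, 1.4]
grip_width: -0.4
grasp_force: 4.1
```

```bash
python3 - <<'E'
from h import *
tool()
snap('top','t4.png')
for n in('bar_front','stop_face','nose','stop_grip'):
    m=mark_of('top',n);z={'stop_grip':126}.get(n,90)
    print(n,[(np.round(k['centre']),round(k['score'],2),np.round(f(atz('top',k['centre'],z)),1)) for k in m[:3]])
b=[cv2.imread('pics/t%d.png'%i)[170:230,225:280] for i in(3,4)];cv2.imwrite('pics/c4.png',cv2.resize(np.hstack(b),(0,0),fx=7,fy=7,interpolation=cv2.INTER_CUBIC))
E
```

```text
fix [   0.7 -119.2] z 89.3 yaw err -0.22 tilt [-0.003 -0.    -1.   ] F [-2.3 -7.5  1.4] t 12.5 w -0.43682497678537074 j [-8.3 25.4 -6.9 57.7 -0.2 89.2]
bar_front [(array([194., 247.]), 0.64, array([-1.9, 90.8])), (array([221., 295.]), 0.58, array([-57.5, -52. ])), (array([274., 279.]), 0.56, array([-208.8,  -28.1]))]
stop_face [(array([190., 244.]), 0.68, array([ 9.8, 99.6]))]
nose [(array([196., 262.]), 0.81, array([-1.1, 47. ]))]
stop_grip [(array([200., 243.]), 0.63, array([-22.1,  94.3]))]
```

View pics/c4.png

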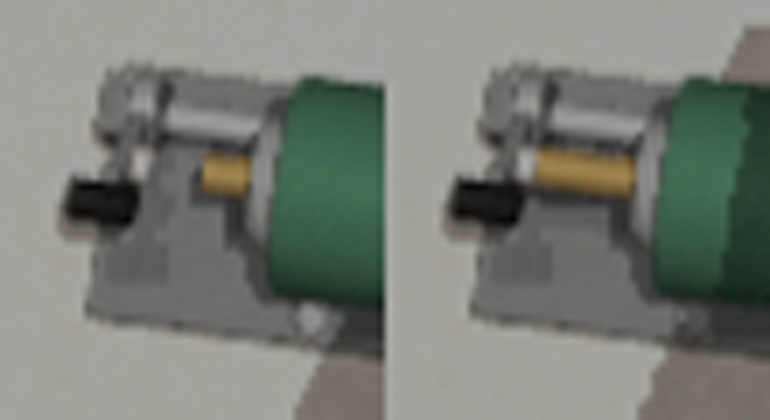

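The bar's front end now touches the button, at x≈538 in the right half of the crop. The stop has not moved between the two frames. Next I back off, rise and go above the knob.

Call:
{"api": "arm_command", "payload": {"claw": [0,0,0,0,0,0,0,0], "xyz": [[-0.006,0,0],[-0.012,0,0],[-0.002,0,0.0],[0,0,-0.03],[0,0,-0.04],[0,0,-0.04],[0,0,-0.03],[0,0,-0.01]], "twist": [0,0,0,0,0,0,0,0]}}

```text
time_s: 13.55
ee_pos: [602.4, -26.0, 243.4]
orientation: [[0.129, 0.992, 0.006], [0.992, -0.129, -0.0], [0.0, 0.006, -1.0]]
wrist_force: [0.4, 0.4, -0.7]
grip_width: -0.0
grasp_force: 0.0
```

Call:
{"api": "arm_command", "payload": {"claw": [0,0,0,0,0,0,0,0], "xyz": [[0.01,-0.01,0],[0.02,-0.016,0],[0.02,-0.016,0],[0.02,-0.014,0],[0.012,-0.008,0],[0.004,-0.002,0],[0,0,0],[0,0,0]], "twist": [0,0,0,0,0,0,0,0]}}

```text
time_s: 14.35
ee_pos: [546.6, 67.5, 238.8]
orientation: [[0.129, 0.992, -0.0], [0.992, -0.129, -0.0], [-0.0, -0.0, -1.0]]
wrist_force: [0.5, -0.3, 0.1]
grip_width: 0.0
grasp_force: 0.0
```

```bash
python3 - <<'E'
from h import *
tool()
snap('wrist','w5.png');snap('side');
for c,n,z in(('wrist','lever_knob',202.6),('side','lever_knob',202.6),('wrist','stop_grip',126)):
    print(c,n,[(np.round(k['centre']),round(k['score'],2),np.round(f(atz(c,k['centre'],z)),1)) for k in mark_of(c,n)[:3]])
E
```

```text
fix [-64.8 -51.9] z 238.8 yaw err -0.17 tilt [-0. -0. -1.] F [ 0.5 -0.3  0.1] t 14.35 w 0.00898226506877351 j [-1.3 15.1 -0.1 74.7 -0.  96.1]
wrist lever_knob [(array([237., 280.]), 0.62, array([-64.6, -50.4]))]
side lever_knob [(array([195., 273.]), 0.62, array([-67.1, -55.1]))]
wrist stop_grip [(array([  9., 337.]), 0.67, array([-19.7, 105.5]))]
```

View pics/w5.png

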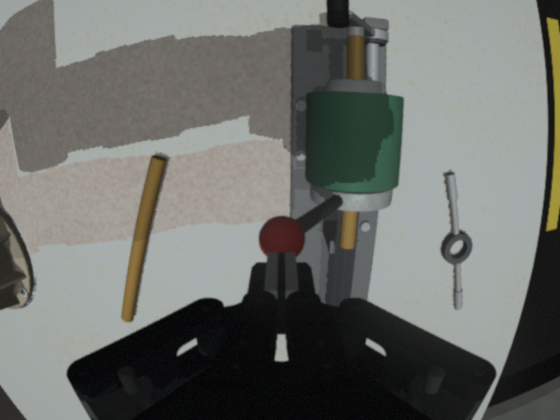

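The wrist view shows the red knob at (237,282), right at the fingertips. It also shows the bar through the collet, reaching the stop near (30,355). Now I press the knob along its arc.

Call:
{"api": "arm_command", "payload": {"claw": [0,0,0,0,0,0,0,0], "xyz": [[0.001,0,0.014],[0.001,0,0.01],[0,-0.0075,0.005],[0,-0.0075,0.0055],[0,-0.007,0.006],[0,-0.0065,0.006],[0,-0.006,0.007],[0,-0.006,0.007]], "twist": [0,0,0,0,0,0,0,0]}}

```text
time_s: 15.4
ee_pos: [502.7, 75.3, 179.8]
orientation: [[0.129, 0.992, -0.005], [0.992, -0.129, 0.0], [-0.0, -0.005, -1.0]]
wrist_force: [-12.4, 0.4, 16.4]
grip_width: -0.2
grasp_force: 7.7
```

```bash
python3 - <<'E'
from h import *
tool()
snap('side')
print([(np.round(k['centre']),round(k['score'],2)) for k in mark_of('side','lever_knob')[:3]])
for a in(60,36,28,5):
    q=np.radians(a);print(a,px('side',np.r_[w(-130*np.cos(q),-50),90+130*np.sin(q)]))
E
```

```text
fix [-109.3  -49.7] z 179.8 yaw err -0.15 tilt [-0.    -0.005 -1.   ] F [-12.4   0.4  16.4] t 15.4 w -0.15939949516401325 j [ -0.5  12.1 -12.5  65.7   0.   96.8]
[(array([209., 258.]), 0.76), (array([205., 302.]), 0.53)]
60 [np.float64(193.8), np.float64(273.7)]
36 [np.float64(205.1), np.float64(257.1)]
28 [np.float64(209.9), np.float64(253.3)]
5 [np.float64(225.3), np.float64(247.9)]
```

Call:
{"api": "arm_command", "payload": {"claw": [0,0,0,0,0,0,0,0], "xyz": [[0,-0.007,0.007],[0,-0.005,0.008],[0,-0.004,0.008],[0,-0.004,0.008],[0,-0.003,0.009],[0,-0.0025,0.009],[0,-0.001,0.008],[0,0,0.006]], "twist": [0,0,0,0,0,0,0,0]}}

```text
time_s: 16.3
ee_pos: [479.3, 78.5, 115.2]
orientation: [[0.129, 0.992, -0.001], [0.992, -0.129, 0.0], [-0.0, -0.001, -1.0]]
wrist_force: [-2.4, -0.4, 4.0]
grip_width: 0.2
grasp_force: 2.3
```

Call:
{"api": "arm_command", "payload": {"claw": [0,0,0,0,0,0,0,0], "xyz": [[0,0,0.002],[0,0,0.002],[0,0,0.002],[0,0,0.001],[0,0,0],[0,0,0],[0,0,0],[0,0,0]], "twist": [0,0,0,0,0,0,0,0]}}

```text
time_s: 17.1
ee_pos: [479.8, 78.5, 113.7]
orientation: [[0.128, 0.992, 0.002], [0.992, -0.128, -0.001], [-0.0, 0.002, -1.0]]
wrist_force: [-18.0, 0.3, 44.6]
grip_width: 0.1
grasp_force: 22.8
```

```bash
python3 - <<'E'
from h import *
tool()
E
```

```text
fix [-132.4  -49.4] z 113.7 yaw err -0.14 tilt [-0.     0.002 -1.   ] F [-18.    0.3  44.6] t 17.1 w 0.1222647996590344 j [ -0.2  12.2 -22.3  55.4  -0.   97.2]
```

The lever has reached its firm end stop: tip z is 114 mm at 45 N, and the closed position puts the knob's top at 115 mm. Next I rise and go to the robot side of the stop grip.

Call:
{"api": "arm_command", "payload": {"claw": [0,0,0,0,0,0,0,0], "xyz": [[0,0,-0.01],[0,0,-0.02],[0,0,-0.03],[0.01,0.01,-0.02],[0.03,0.01,0],[0.035,0.01,0],[0.035,0.01,0],[0.025,0.01,0]], "twist": [0,0,0,0,0,0,0,0]}}

```text
time_s: 17.9
ee_pos: [548.7, 207.9, 188.4]
orientation: [[0.128, 0.992, 0.002], [0.992, -0.128, 0.0], [0.001, 0.002, -1.0]]
wrist_force: [-0.0, -0.7, -0.9]
grip_width: -0.0
grasp_force: 0.0
```

Call:
{"api": "arm_command", "payload": {"claw": [0,0,0,0,0,0,0,0], "xyz": [[0.012,0.004,0],[0.006,0,0],[0,0,0],[0,0,0],[0,0,0],[0,0,0],[0,0,0],[0,0,0]], "twist": [0,0,0,0,0,0,0,0]}}

```text
time_s: 18.7
ee_pos: [553.4, 222.9, 189.0]
orientation: [[0.129, 0.992, 0.0], [0.992, -0.129, -0.0], [-0.0, 0.0, -1.0]]
wrist_force: [0.3, 0.8, 0.4]
grip_width: 0.1
grasp_force: 0.0
```

```bash
python3 - <<'E'
from h import *
tool()
im=snap('wrist','w6.png');snap('side','s6.png');snap('top')
for c,n,z in(('wrist','stop_grip',126),('side','stop_grip',126),('top','stop_grip',126),('wrist','bar_front',90),('side','lever_knob',101),('top','lever_knob',101)):
    print(c,n,[(np.round(k['centre']),round(k['score'],2),np.round(f(atz(c,k['centre'],z)),1)) for k in mark_of(c,n)[:2]])
E
```

```text
fix [-77.7 103.2] z 189.0 yaw err -0.18 tilt [-0.  0. -1.] F [0.3 0.8 0.4] t 18.7 w 0.10515183013019469 j [ 14.2  21.2   1.3  70.1  -0.  111.7]
wrist stop_grip [(array([219., 361.]), 0.56, array([-22.3, 106.9]))]
side stop_grip [(array([186., 299.]), 0.64, array([-11.8, 102.3]))]
top stop_grip [(array([200., 241.]), 0.7, array([-22.8,  99.7]))]
wrist bar_front [(array([224., 375.]), 0.91, array([-0.5, 89.8])), (array([290., 168.]), 0.73, array([-180.5,   25.3]))]
side lever_knob [(array([228., 248.]), 0.6, array([-127.7,  -59.1]))]
top lever_knob [(array([249., 292.]), 0.88, array([-135.7,  -55.2]))]
```

View pics/w6.png

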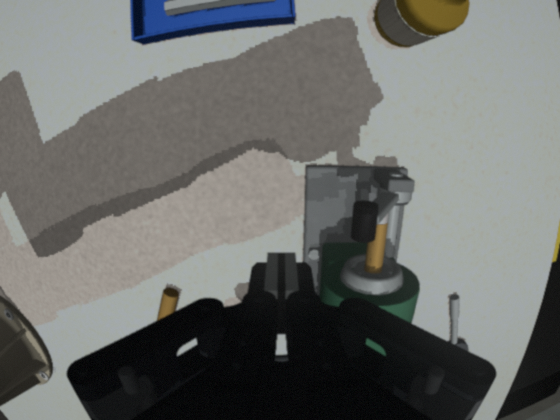

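The wrist view shows the black grip at (220,365) still in front of the bar's end at (224,377). The bar touches the stop and the lever is down. Now I descend beside the grip and flip it over.

Call:
{"api": "arm_command", "payload": {"claw": [0,0,0,0,0,0,0,0], "xyz": [[0.005,0,0.02],[0,0,0.03],[0,0,0.018],[0,0.006,0.003],[0,0.01,0],[0,0.01,0],[0,0.01,0],[0,0.01,0]], "twist": [0,0,0,0,0,0,0,0]}}

```text
time_s: 19.95
ee_pos: [597.5, 223.9, 122.2]
orientation: [[0.127, 0.992, -0.004], [0.992, -0.127, 0.004], [0.004, -0.004, -1.0]]
wrist_force: [-28.5, 4.2, 46.5]
grip_width: 0.1
grasp_force: 22.1
```

Call:
{"api": "arm_command", "payload": {"claw": [0,0,0,0,0,0,0,0], "xyz": [[0,0.01,0],[0,0.01,0],[0,0.01,0],[0,0.01,0],[0,0.008,0],[0,0.006,0],[0,0.004,0],[0,0,0]], "twist": [0,0,0,0,0,0,0,0]}}

```text
time_s: 20.75
ee_pos: [657.5, 214.6, 117.1]
orientation: [[0.129, 0.992, -0.001], [0.992, -0.129, -0.0], [-0.0, -0.001, -1.0]]
wrist_force: [0.6, 0.2, 0.5]
grip_width: 0.5
grasp_force: 0.0
```

Call:
{"api": "arm_command", "payload": {"claw": [0,0,0,0,0,0,0,0], "xyz": [[0,-0.02,0],[0,-0.03,-0.02],[0,-0.03,-0.04],[0,-0.03,-0.04],[0,-0.04,-0.02],[0,-0.04,0],[0,-0.03,0],[0,0,0]], "twist": [0,0,0,0,0,0,0,0]}}

```text
time_s: 21.55
ee_pos: [434.8, 243.5, 238.6]
orientation: [[0.126, 0.992, -0.001], [0.992, -0.126, 0.0], [-0.0, -0.001, -1.0]]
wrist_force: [0.3, -0.1, -0.1]
grip_width: -0.0
grasp_force: 0.0
```

```bash
python3 - <<'E'
from h import *
tool()
snap('top','t7.png');snap('side','s7.png')
for c,n,z in(('side','stop_grip',42),('top','stop_grip',42),('top','bar_front',90),('side','bar_front',90),('top','stop_face',90),('side','lever_knob',101),('top','lever_knob',101)):
    print(c,n,[(np.round(k['centre']),round(k['score'],2),np.round(f(atz(c,k['centre'],z)),1)) for k in mark_of(c,n)[:2]])
a=cv2.imread('pics/t7.png')[165:255,220:310];b=cv2.imread('pics/s7.png')[160:250,230:320]
cv2.imwrite('pics/c7.png',cv2.resize(np.hstack([a,b]),(0,0),fx=4.4,fy=4.4,interpolation=cv2.INTER_CUBIC))
E
```

```text
fix [-197.9  108.6] z 238.6 yaw err 0.0 tilt [-0.    -0.001 -1.   ] F [ 0.3 -0.1 -0.1] t 21.55 w -0.02044504718389697 j [ 20.    9.4  -7.5  73.2   0.  117.2]
side stop_grip [(array([200., 346.]), 0.49, array([124.6, 170.9])), (array([230., 246.]), 0.47, array([-145.5,    2.1]))]
top stop_grip [(array([154., 250.]), 0.65, array([125.7, 104.5]))]
top bar_front [(array([274., 281.]), 0.79, array([-207.5,  -32.3])), (array([195., 245.]), 0.71, array([-3. , 95.2]))]
side bar_front [(array([380., 268.]), 0.6, array([ -32.1, -467.7])), (array([244., 216.]), 0.57, array([-199. , -114.9]))]
top stop_face [(array([191., 246.]), 0.5, array([ 7.6, 92.7]))]
side lever_knob []
top lever_knob [(array([245., 288.]), 0.85, array([-127.9,  -43.5]))]
```

View pics/c7.png

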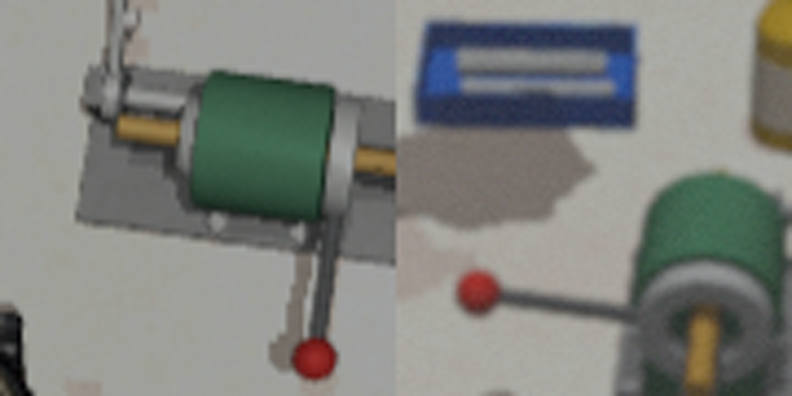

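The stop has flipped to its far side: its arm points away at the top left of the crop. The bar's end is clear and still in place, and the lever is fully down with its knob at (314,358) in the crop. The robot is clear of everything.

```bash
python3 -c "
from bench import *
print(job_done())"
```

```text
the job is handed in; nothing more can be done
None
```

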